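# Feel along the bottle-counting bar

### The job

Before bottles are put on the counting bar, check its pads: run your closed fingertips lightly along the curved row of five black rubber pads, one pad after another, from the rounded end with the brass post to the square end, so that each pad gives visibly (a few millimetres) but none is pushed down to its stop. Then take the hand away so that all pads stand up again. Do not pick up or shift the cap, the stopper or anything else on the counter.

Things in the scene. Friction and masses are not known exactly. Their poses are not given: they have to be found in the camera images.
- strip: Bottle-counting bar: fixed flat steel deck 24 mm high, 150 mm wide (x), 250 mm long (y), with a half-round extension of radius 75 mm at its +y end. Origin: centre of the 150 x 250 rectangle at counter level, z up. Its five black pads form a curved row along y, 45 mm apart in y, at (x, y) mm: (-12.3, 90), (7.5, 45), (14, 0), (7.5, -45), (-12.3, -90). May be turned any way on the counter.
- post_top (a point): Top centre of the round brass post on the bar's half-round end: 34 mm diameter, 14 mm above the deck, at bar x 0, y +155 mm. The row starts at this end.
- square_end (a point): Top centre of the low dark cross bar at the bar's square end: 110 mm long, 16 mm wide, 10 mm above the deck, at bar x 0, y -114 mm. The row ends here.
- pad1_top (a point): Highest point of the first (nearest the round post) pad: shallow dome 36 mm in diameter, 14 mm proud of the deck, so 38 mm above the counter when up; the rim of the dome lies 7 mm below its top. The point sinks with the pad.
- pad1 (a joint): How far the first (nearest the round post) pad is pressed down, m: 0 up, 0.010 at its stop. Springs back by itself; about 0.8 N to start it, 250 N/m (1.8 N at 4 mm, 3.3 N at the stop).
- pad2_top (a point): Highest point of the second pad: shallow dome 36 mm in diameter, 14 mm proud of the deck, so 38 mm above the counter when up; the rim of the dome lies 7 mm below its top. The point sinks with the pad.
- pad2 (a joint): How far the second pad is pressed down, m: 0 up, 0.010 at its stop. Springs back by itself; about 0.8 N to start it, 250 N/m (1.8 N at 4 mm, 3.3 N at the stop).
- pad3_top (a point): Highest point of the third (middle) pad: shallow dome 36 mm in diameter, 14 mm proud of the deck, so 38 mm above the counter when up; the rim of the dome lies 7 mm below its top. The point sinks with the pad.
- pad3 (a joint): How far the third (middle) pad is pressed down, m: 0 up, 0.010 at its stop. Springs back by itself; about 0.8 N to start it, 250 N/m (1.8 N at 4 mm, 3.3 N at the stop).
- pad4_top (a point): Highest point of the fourth pad: shallow dome 36 mm in diameter, 14 mm proud of the deck, so 38 mm above the counter when up; the rim of the dome lies 7 mm below its top. The point sinks with the pad.
- pad4 (a joint): How far the fourth pad is pressed down, m: 0 up, 0.010 at its stop. Springs back by itself; about 0.8 N to start it, 250 N/m (1.8 N at 4 mm, 3.3 N at the stop).
- pad5_top (a point): Highest point of the fifth (nearest the square end) pad: shallow dome 36 mm in diameter, 14 mm proud of the deck, so 38 mm above the counter when up; the rim of the dome lies 7 mm below its top. The point sinks with the pad.
- pad5 (a joint): How far the fifth (nearest the square end) pad is pressed down, m: 0 up, 0.010 at its stop. Springs back by itself; about 0.8 N to start it, 250 N/m (1.8 N at 4 mm, 3.3 N at the stop).
- cap: Loose white plastic screw cap, 32 mm diameter, 18 mm high, standing on the deck on the inside of the curved row. Not to be disturbed. Origin: centre of its underside, z up.
- stopper: Loose cork bottle stopper, 28 mm diameter head, 28 mm high, standing on the deck on the outside of the curved row, near the post end. Not to be disturbed. Origin: centre of its underside, z up.
- jar: Closed glass jar with white lid, 76 mm diameter, 105 mm high, on the counter. Not to be disturbed. Origin: centre of its underside, z up.
- tumbler: Open drinking glass, 72 mm diameter, 90 mm high, on the counter. Not to be disturbed. Origin: centre of its underside, z up.
- jigger: Steel double-cone measure, 42 mm diameter, 70 mm high, on the counter. Not to be disturbed. Origin: centre of its underside, z up.
- bottle_a: Amber glass bottle, 74 mm diameter, 290 mm high, on the counter. Not to be disturbed. Origin: centre of its underside, z up.

How it is judged:
On the way, in this order (a step that is already met when the one before it is completed fails the run):
1. the fingers press pad 1, the first (nearest the round post), down by more than 2 mm (value of joint pad1 above 0.002 m and contact force between the fingers and strip above 0.2 N), for 0.04 s.
2. the fingers press pad 2, the second, down by more than 2 mm (value of joint pad2 above 0.002 m and contact force between the fingers and strip above 0.2 N), for 0.04 s.
3. the fingers press pad 3, the third (middle), down by more than 2 mm (value of joint pad3 above 0.002 m and contact force between the fingers and strip above 0.2 N), for 0.04 s.
4. the fingers press pad 4, the fourth, down by more than 2 mm (value of joint pad4 above 0.002 m and contact force between the fingers and strip above 0.2 N), for 0.04 s.
5. the fingers press pad 5, the fifth (nearest the square end), down by more than 2 mm (value of joint pad5 above 0.002 m and contact force between the fingers and strip above 0.2 N), for 0.04 s.
At the end, for the whole second after the job is handed in: All five pads are up again (within 1 mm); cap and stopper are within 20 mm, jar, tumbler, jigger and bottle within 40 mm of where they started, all upright and at rest (value of joint each of pad1, pad2, pad3, pad4, pad5 below 0.001 m and distance of each of cap, stopper from where it was at the start of the episode below 0.02 m and distance of each of jar, tumbler, jigger, bottle_a from where it was at the start of the episode below 0.04 m and linear speed of each of cap, stopper, jar, tumbler, jigger, bottle_a below 0.02 m/s and angle between each of cap, stopper, jar, tumbler, jigger, bottle_a's own z axis and vertical below 0.15 rad); the robot touches nothing.
It fails at once if a pad is driven down to its stop (beyond 9 mm) (value of joint any of pad1, pad2, pad3, pad4, pad5 above 0.009 m).
It fails at once if the bar is pushed hard (over 20 N) (contact force between the fingers and strip above 20 N).
It fails at once if the cap or stopper is moved over 20 mm, or anything else on the counter over 40 mm (distance of any of cap, stopper from where it was at the start of the episode above 0.02 m or distance of any of jar, tumbler, jigger, bottle_a from where it was at the start of the episode above 0.04 m).
It fails at once if the cap, the stopper or another loose thing is lifted (over 12 mm) (height (world z) of any of cap, stopper above 0.036 m or height (world z) of any of jar, tumbler, jigger, bottle_a above 0.012 m).
It also fails if it takes over 50 s, if anything falls off the work surface, if the arm or the gripper's body presses on something with over 40 N, if the wrist force passes 120 N, or if a joint passes its speed limit or range.

### The arm

A 6-joint arm with a two-finger parallel gripper is mounted at the origin on the work surface. World frame = base frame: x ahead of the robot, y to its left, z up, the work surface at z = 0. Lengths are in m, angles in rad, forces in N, time in s.
With the tool pointing down it reaches from about 0.35 to 0.975 m from the base axis. Payload 7.1 kg.
Tool frame: the origin (TCP) lies between the finger pads; the fingertips stand ahead of it and the grasp point (between the pads) lies 6 mm ahead of it (r.tip_extent is the x of the fingertips in the tool frame, in m); x points along the fingers, y is the direction in which the jaws open and shut, and the axes are right-handed (so a half turn about x gives the same grasp; the last joint's range is limited). The gripper opens to 88 mm and grips with 3 to 60 N. Pads are 20 mm wide; open, the fingers measure 115 mm over their backs; the gripper's body (75 mm by 178 mm) begins 61 mm behind the grasp point.
Start: joints at [-1.342, 0.423, 1.63, -0, 1.089, -0.019], TCP at [0.153, -0.606, 0.248] pointing down, gripper open.
Joint ranges: [-3, 3], [-0.9, 2.11], [0.09, 2.58], [-1.31, 4.45], [0.11, 2.69], [-2.54, 2.54]. Speed limits (rad/s): [2.39, 2.39, 3.01, 3.14, 3.14, 3.14].

### API

Orientations are given as a unit quaternion [x, y, z, w].
In Python, from plant import r, imaging, ticket gives the robot as it stands. The module is installed in compiled form; this text tells all that it offers.
- The arm moves only by the tool servo_tool, never from a script. Its arguments are lists of equal length, an entry for each row: "fingers": the opening, from 0 (shut) to 1 (fully open); "xyz": the shift along the tool's x, y, z in mm, a list of three; "rotation": the turn, a rotation vector about the tool's x, y, z in degrees, a list of three. In form: {"fingers": [fingers, ...], "xyz": [[x, y, z], ...], "rotation": [[wx, wy, wz], ...]}. A call has 1 to 10 rows; each row is the pose to reach, as a shift and turn from the pose commanded when the call began, along the tool's axes at that moment; what a row does not reach only later rows make up. A row lasts 1/12 s, in which the tool goes at most 41.7 mm and 7.16 degrees, less where a joint would pass 70% of its speed; a pose out of reach is approached as far as the arm can. A call with a gripper value outside its range is refused whole. The fingers move at their own pace and stop on an object; "newtons" is the grip in N (left out, the last holds). Time passes only in rows, so rows that repeat a pose let the fingers close. It gives the time, the measured TCP pose, the force and the opening at its end, in the units of the state.
- r.state(): the state, without advancing time (a new reading comes with each control period).
- imaging.capture(name): name is "scene" or "top" or "wrist"; returns (picture, depth): 384x512x3 uint8, red, green, blue; 384x512 float32, m along the optical axis (not along the pixel's ray), 0 where there is no reading.
- imaging.get_calibration(name): a dict with "fx", "fy", "cx", "cy" (pixels), "k1" (the pictures are not rectified: a ray, as slopes to the right and down, at radius r is drawn at 1 + k1 r^2 times it, then the intrinsics apply), "view" (4x4, takes a point from world to camera coordinates); the wrist camera has in their place "T_tool_cam" (4x4, takes a point from camera to tool coordinates, whose origin is the TCP and whose axes are the tool frame's). Camera axes: x right, y up, looking along -z (the intrinsics and any distortion apply to the point x, -y, -z); pixel columns grow to the right and rows downward; lengths in m; the calibration is good to about 2 mm. A picture is of the moment at which its call begins: read the wrist's pose just before it. get_calibration takes no time and is no camera call.
- ticket.sign_off(): hands the job in, once; it reports no verdict.
The state is a dict: "time": time; "qpos": joint angles; "dq": joint speeds; "tau": joint torques, N m; "tcp_pos": TCP position; "tool_rot": TCP orientation; "contact_force": force on the tool from outside, world axes, zero at the start; "moment": the same for the moment, N m; "width": finger opening in m.
Only numpy, scipy, OpenCV 4.12 (cv2) and the standard library are available. Lean on these libraries where they do the work, as an engineer would, in place of code of your own. Each camera call takes 0.05 s, during which the arm holds its last target.

## Working session

There is one attempt and no reset: what is moved stays moved. The work goes in short steps, Python scripts to look and compute and a tool call to move; the robot and the scene stay as the last step left them, time stands still between calls to the robot, and variables do not carry over. Pictures are saved under pics/ and viewed, and the job is handed in when it is done.

Besides the shell and the picture viewer there is one more tool, called after ">>>" in YAML: its name, and indented under it one key for each argument. servo_tool: Moves the arm, as the interface text tells. Its arguments: {"type":"object","properties":{"fingers":{"type":"array"},"xyz":{"type":"array"},"rotation":{"type":"array"},"newtons":{"type":"number"}},"required":["fingers","xyz","rotation"]}

```bash
mkdir -p pics; python3 - <<'E'
from plant import r, imaging
import cv2, numpy as np
print(r.state()); print(r.tip_extent)
for n in ["top","scene"]:
    p,d=imaging.capture(n); cv2.imwrite(f"pics/{n}0.png",p[:,:,::-1]); np.savez(f"{n}0.npz",p=p,d=d)
    print(n,imaging.get_calibration(n))
E
```

```text
{'time': 0.0, 'qpos': array([-1.34199443e+00,  4.23826894e-01,  1.63067971e+00, -2.41818136e-05,
        1.08858902e+00, -1.89914803e-02]), 'dq': array([ 8.42488894e-04, -5.56557906e-04,  1.50777903e-03, -1.43223509e-04,
       -4.13725807e-04,  4.92272716e-05]), 'tau': array([ 1.61989643e-03, -5.44624829e+01, -2.73665035e+01,  6.44472102e-02,
        2.27303297e-02, -1.27952330e-04]), 'tcp_pos': array([ 0.15319904, -0.60540583,  0.24691442]), 'tool_rot': array([-0.70162268, -0.08791581,  0.70174902, -0.08686048]), 'contact_force': array([-0.27683628, -0.53119041,  0.25312044]), 'moment': array([-0.03664772,  0.01868573, -0.05611536]), 'width': 0.0880087784853761}
0.025
top {'fx': 403.30693957195786, 'fy': 403.30693957195786, 'cx': 252.19165753380733, 'cy': 190.53581537570963, 'k1': -0.14675829968321688, 'view': array([[-0.01675268, -0.99985026, -0.00433593,  0.00672509],
       [ 0.98994906, -0.01719553,  0.14037511, -0.53279628],
       [-0.14042865, -0.00194069,  0.9900889 , -1.3169156 ],
       [ 0.        ,  0.        ,  0.        ,  1.        ]])}
scene {'fx': 423.2855605291167, 'fy': 423.2855605291167, 'cx': 252.12131136155733, 'cy': 190.64591885986505, 'k1': 0.046303382818410566, 'view': array([[-0.61801995,  0.78606628,  0.01229406,  0.31625195],
       [-0.65715432, -0.52512403,  0.54073372,  0.34069275],
       [ 0.43150845,  0.32610513,  0.84110398, -1.4621493 ],
       [ 0.        ,  0.        ,  0.        ,  1.        ]])}
```

View pics/top0.png

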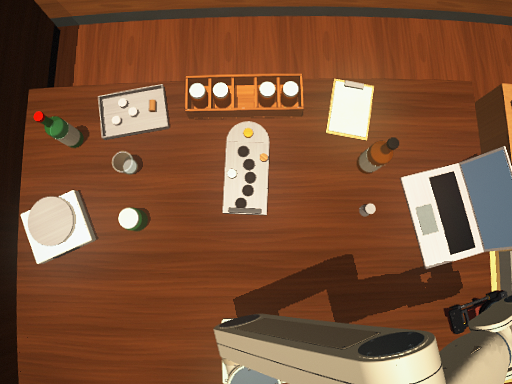

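View pics/scene0.png

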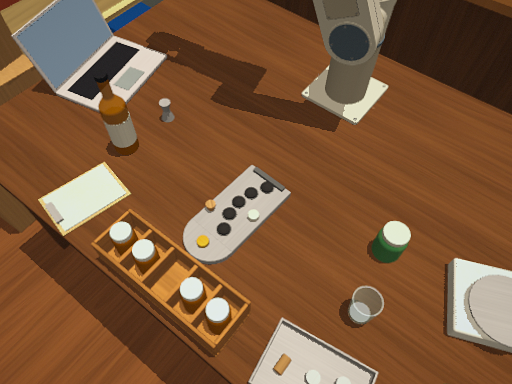

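The top view shows the brass post at (248,133), the pads from (243,152) to (241,203), the cap at (232,174) and the stopper at (264,157). Next I'll measure these by casting rays.

```bash
cat > h.py <<'E'
import numpy as np, cv2
def ray(c,uv,view=None):
    uv=np.asarray(uv,float).reshape(-1,2)
    d=np.column_stack([(uv[:,0]-c['cx'])/c['fx'],(uv[:,1]-c['cy'])/c['fy']])
    s=d.copy()
    for _ in range(20):
        s=d/(1+c['k1']*(s**2).sum(1,keepdims=True))
    dc=np.column_stack([s[:,0],-s[:,1],-np.ones(len(s))])
    V=np.array(c['view'] if view is None else view); R=V[:3,:3]; o=-R.T@V[:3,3]
    return o, dc@R
def plane(c,uv,z,view=None):
    o,d=ray(c,uv,view); t=(z-o[2])/d[:,2]; return o+d*t[:,None]
def fit2(B,W):
    mb,mw=B.mean(0),W.mean(0); b=B-mb; w=W-mw
    th=np.arctan2((b[:,0]*w[:,1]-b[:,1]*w[:,0]).sum(),(b*w).sum())
    R=np.array([[np.cos(th),-np.sin(th)],[np.sin(th),np.cos(th)]])
    return R,mw-R@mb,th
PADS=np.array([[-12.3,90],[7.5,45],[14,0],[7.5,-45],[-12.3,-90]])/1000
E
python3 - <<'E'
from plant import imaging
from h import *
for n,box in [("top",(215,115,280,220)),("scene",(175,155,300,270))]:
    z=np.load(n+"0.npz"); p=z['p']; c=imaging.get_calibration(n)
    x0,y0,x1,y1=box
    sub=cv2.resize(p[y0:y1,x0:x1],None,fx=5,fy=5,interpolation=cv2.INTER_CUBIC)
    cv2.imwrite(f"pics/{n}z.png",sub[:,:,::-1])
    m=np.zeros(p.shape[:2],np.uint8); m[y0:y1,x0:x1]=(p[y0:y1,x0:x1].max(2)<45)
    N,L,S,C=cv2.connectedComponentsWithStats(m,connectivity=4)
    for i in range(1,N):
        if S[i,4]>20: print(n,S[i],C[i],plane(c,C[i],0.034)[0].round(4))
    hsv=cv2.cvtColor(p,cv2.COLOR_RGB2HSV); 
    m=((hsv[:,:,0]>20)&(hsv[:,:,0]<32)&(hsv[:,:,1]>180)&(hsv[:,:,2]>150)).astype(np.uint8); k=np.zeros_like(m);k[y0:y1,x0:x1]=1;m*=k
    N,L,S,C=cv2.connectedComponentsWithStats(m)
    for i in range(1,N):
        if S[i,4]>20: print(n,'post',S[i],C[i],plane(c,C[i],0.038)[0].round(4))
E
```

```text
top post [244 129   8   8  53] [247.56603774 132.18867925] [0.7357 0.0101 0.038 ]
scene post [197 236  12  11  97] [202.17525773 240.67010309] [0.739  0.0121 0.038 ]
```

```bash
python3 - <<'E'
from plant import imaging
from h import *
for n,box,bot in [("top",(215,115,280,220),0),("scene",(175,155,300,270),0)]:
    z=np.load(n+"0.npz"); p=z['p']; c=imaging.get_calibration(n)
    x0,y0,x1,y1=box
    m=np.zeros(p.shape[:2],np.uint8); s=p[y0:y1,x0:x1].astype(int); m[y0:y1,x0:x1]=(s.max(2)<75)&(s.max(2)-s.min(2)<18)
    print(s.reshape(-1,3).min(0))
    N,L,S,C=cv2.connectedComponentsWithStats(m,connectivity=4)
    P=[]
    for i in range(1,N):
        if 40<S[i,4]<200:
            w=plane(c,C[i],0.034)[0];P.append(w[:2]); print(n,S[i],C[i].round(1),w.round(4))
    P=np.array(P); P=P[np.argsort(-P[:,0])]
    if len(P)==5:
        R,t,th=fit2(PADS,P); print(n,'th',np.degrees(th),'t',t,'res',((PADS@R.T+t-P)*1000).round(1).tolist()); print('post pred',R@[0,.155]+t, 'sq',R@[0,-.114]+t)
E
```

```text
[56 45 25]Traceback (most recent call last):
  File "<stdin>", line 13, in <module>
IndexError: too many indices for array: array is 1-dimensional, but 2 were indexed
```

View pics/topz.png

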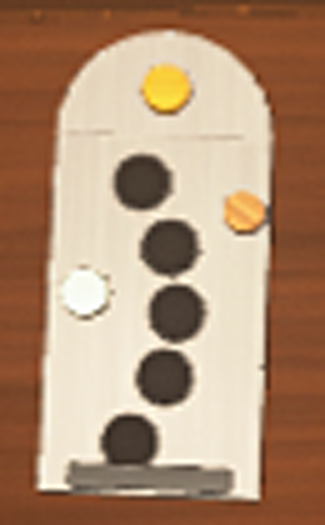

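```bash
python3 - <<'E'
from plant import imaging
from h import *
for n,box in [("top",(215,115,280,220)),("scene",(175,155,300,270))]:
    z=np.load(n+"0.npz"); p=z['p']; c=imaging.get_calibration(n)
    x0,y0,x1,y1=box
    print(p[178,250] if n=="top" else p[213,229], p[210,244] if n=="top" else p[180,270])
    # deck region = bright low-saturation; pads = dark holes inside
    s=p[y0:y1,x0:x1].astype(int)
    sub=cv2.resize(p[y0:y1,x0:x1],None,fx=4,fy=4,interpolation=cv2.INTER_LINEAR).astype(int)
    m=((sub.max(2)<90)&(sub.max(2)-sub.min(2)<24)).astype(np.uint8)
    m=cv2.morphologyEx(m,cv2.MORPH_OPEN,cv2.getStructuringElement(cv2.MORPH_ELLIPSE,(15,15)))
    N,L,S,C=cv2.connectedComponentsWithStats(m,connectivity=4)
    P=[]
    for i in range(1,N):
        if S[i,4]<400: continue
        u=(C[i]+.5)/4-.5+[x0,y0]
        w=plane(c,u,0.034)[0];P.append(w[:2]); print(n,S[i],u.round(1),w.round(4))
    P=np.array(P)
    if len(P)==5:
        P=P[np.argsort(-P[:,0])]
        R,t,th=fit2(PADS,P); print(n,'th',np.degrees(th),'t',t,'res',((PADS@R.T+t-P)*1000).round(1).tolist()); print('post pred',R@[0,.155]+t, 'sq',R@[0,-.114]+t)
E
```

```text
[77 64 54] [129 117 102]
top [113 282  24  25 423] [245.7 188.1] [0.5419 0.0194 0.034 ]
top [118 298  33  25 535] [248.3 192.3] [0.5275 0.0109 0.034 ]
top [ 84 333  39  32 769] [240.3 201.6] [0.4964 0.038  0.034 ]
[54 51 48] [116 112 102]
scene [ 342  102   54   52 1920] [266.8 186.7] [0.4966 0.0409 0.034 ]
scene [ 279  130   51   45 1741] [250.6 192.7] [0.5414 0.0174 0.034 ]
scene [ 230  165   50   47 1836] [238.2 201.5] [0.5858 0.0085 0.034 ]
scene [ 191  211   52   47 1955] [228.9 213.3] [0.6306 0.0123 0.034 ]
scene [ 169  272   53   50 2086] [223.3 228.7] [0.6764 0.031  0.034 ]
scene th -93.1293769826134 t [0.58620216 0.02288649] res [[0.3, -0.7], [0.1, 0.6], [-0.3, 0.4], [-0.5, 0.5], [0.4, -0.8]]
post pred [0.74097102 0.01442492] sq [0.47237215 0.02910984]
```

```bash
python3 - <<'E'
from plant import imaging
from h import *
n,box=("top",(215,115,280,220))
z=np.load(n+"0.npz"); p=z['p']; c=imaging.get_calibration(n)
x0,y0,x1,y1=box
sub=cv2.resize(p[y0:y1,x0:x1],None,fx=4,fy=4,interpolation=cv2.INTER_LINEAR).astype(int)
m=((sub.max(2)<108)&(sub.max(2)-sub.min(2)<34)).astype(np.uint8)
m=cv2.morphologyEx(m,cv2.MORPH_OPEN,cv2.getStructuringElement(cv2.MORPH_ELLIPSE,(17,17)))
N,L,S,C=cv2.connectedComponentsWithStats(m,connectivity=4)
P=[]
for i in range(1,N):
    if S[i,4]<400: continue
    u=(C[i]+.5)/4-.5+[x0,y0]
    w=plane(c,u,0.034)[0];P.append(w[:2]); print(n,S[i],u.round(1),w.round(4))
P=np.array(P)
if len(P)==5:
    P=P[np.argsort(-P[:,0])]
    R,t,th=fit2(PADS,P); print(n,'th',np.degrees(th),'t',t,'res',((PADS@R.T+t-P)*1000).round(1).tolist()); print('post pred',R@[0,.155]+t, 'sq',R@[0,-.114]+t)
# cap/stopper
for nm,uv,zz in [('cap',(215+84/5,115+292/5),.042),('stop',(215+243/5,115+211/5),.052)]:
    w=plane(c,uv,zz)[0]; print(nm,w, )
    R=np.array([[np.cos(np.radians(-93.1)),-np.sin(np.radians(-93.1))],[np.sin(np.radians(-93.1)),np.cos(np.radians(-93.1))]])
    print('bar',R.T@(w[:2]-[.586,.0229]))
from scipy.spatial.transform import Rotation as Ro
from plant import r
print(Ro.from_quat(r.state()['tool_rot']).as_matrix().round(3)); print(imaging.get_calibration('wrist'))
E
```

```text
top [  93  125   42   42 1380] [242.9 151. ] [0.6705 0.0271 0.034 ]
top [ 114  177   42   43 1395] [248.4 164. ] [0.6246 0.0089 0.034 ]
top [ 121  229   41   43 1397] [249.8 177.1] [0.5794 0.0049 0.034 ]
top [ 111  281   41   42 1395] [247.4 190. ] [0.5353 0.0136 0.034 ]
top [  82  333   42   40 1361] [240.4 202.8] [0.4924 0.0379 0.034 ]
top th -93.40813287258646 t [0.58048648 0.0193601 ] res [[0.6, -0.8], [0.3, 0.3], [0.3, 0.4], [-0.2, 0.9], [-1.0, -0.9]]
post pred [0.73521235 0.01014565] sq [0.4666881  0.02613718]
cap [0.59173179 0.06537381 0.042     ]
bar [-0.04272163  0.00342647]
stop [ 0.64341289 -0.04267749  0.052     ]
bar [0.0623767  0.06087523]
[[-0.     0.245 -0.969]
 [ 0.001 -0.969 -0.245]
 [-1.    -0.001  0.   ]]
{'fx': 308.43413546630296, 'fy': 308.43413546630296, 'cx': 255.21047226359838, 'cy': 198.63436710809324, 'k1': -0.07323103861092044, 'T_tool_cam': array([[-4.57163932e-04,  2.56693160e-01, -9.66492841e-01,
        -1.36125801e-01],
       [ 9.99999149e-01,  1.29807868e-03, -1.28253020e-04,
        -1.58991685e-03],
       [ 1.22166208e-03, -9.66492078e-01, -2.56693535e-01,
        -6.92437263e-02],
       [ 0.00000000e+00,  0.00000000e+00,  0.00000000e+00,
         1.00000000e+00]])}
```

>>> servo_tool:
  fingers: [0,0,0,0,0,0,0,0,0,0]
  xyz:
    - [0,-15,-19]
    - [0,-40,-50]
    - [0,-65,-80]
    - [0,-90,-112]
    - [0,-115,-142]
    - [0,-140,-173]
    - [0,-165,-204]
    - [0,-190,-235]
    - [0,-215,-266]
    - [0,-240,-297]
  rotation:
    - [1,0,0]
    - [3,0,0]
    - [5,0,0]
    - [7,0,0]
    - [9,0,0]
    - [11,0,0]
    - [13,0,0]
    - [15,0,0]
    - [17,0,0]
    - [17.4,0,0]
  newtons: 10

```text
time: 0.93
tcp_pos: [0.383, -0.2986, 0.2476]
tool_rot: [-0.707, 0.02, 0.707, 0.021]
contact_force: [0.3, -0.9, 0.2]
width: 0.0247
```

```bash
python3 - <<'E'
from plant import r
from scipy.spatial.transform import Rotation as Ro
s=r.state();print(s['time'],s['tcp_pos'],s['qpos'],s['width'],s['contact_force']);print(Ro.from_quat(s['tool_rot']).as_matrix().round(3))
M=Ro.from_quat(s['tool_rot']).as_matrix();print(M.T@([.62,.02,.25]-s['tcp_pos']))
E
```

```text
0.9333 [ 0.38297805 -0.29857084  0.2475887 ] [-6.86694023e-01  2.18062943e-01  1.93099847e+00  1.39896702e-05
  9.92736751e-01  9.42104582e-01] 0.02465031223018889 [ 0.30574202 -0.93121009  0.17119868]
[[-0.    -0.058 -0.998]
 [ 0.    -0.998  0.058]
 [-1.    -0.     0.   ]]
[-0.00240282 -0.3317772  -0.21815296]
```

>>> servo_tool:
  fingers: [0,0,0,0,0,0,0,0,0,0]
  xyz:
    - [0,-33,-22]
    - [0,-66,-44]
    - [0,-99,-66]
    - [0,-132,-88]
    - [0,-165,-110]
    - [0,-198,-132]
    - [0,-231,-154]
    - [0,-264,-176]
    - [0,-297,-198]
    - [0,-320,-213]
  rotation:
    - [0,0,0]
    - [0,0,0]
    - [0,0,0]
    - [0,0,0]
    - [0,0,0]
    - [0,0,0]
    - [0,0,0]
    - [0,0,0]
    - [0,0,0]
    - [0,0,0]

```text
time: 1.77
tcp_pos: [0.6144, 0.0101, 0.2474]
tool_rot: [0.707, -0.019, -0.707, -0.019]
contact_force: [0.1, -1.0, 0.6]
width: 0.0004
```

>>> servo_tool:
  fingers: [0,0,0]
  xyz:
    - [0,0,0]
    - [0,0,0]
    - [0,0,0]
  rotation:
    - [0,0,0]
    - [0,0,0]
    - [0,0,0]

```text
time: 2.02
tcp_pos: [0.6121, 0.0069, 0.247]
tool_rot: [-0.706, 0.02, 0.707, 0.02]
contact_force: [0.3, 0.2, 0.2]
width: 0.0004
```

```bash
cat > w.py <<'E'
import sys
from plant import r, imaging
from h import *
from scipy.spatial.transform import Rotation as Ro
def look(tag):
    s=r.state(); p,d=imaging.capture("wrist"); c=imaging.get_calibration("wrist")
    T=np.eye(4);T[:3,:3]=Ro.from_quat(s['tool_rot']).as_matrix();T[:3,3]=s['tcp_pos']
    V=np.linalg.inv(T@np.array(c['T_tool_cam']))
    cv2.imwrite(f"pics/{tag}.png",p[:,:,::-1]); np.savez(tag+".npz",p=p,d=d,V=V)
    print(s['time'],s['tcp_pos'].round(4),s['width'],s['contact_force'].round(2),s['qpos'].round(2)); print(T[:3,:3].round(3))
    return p,d,c,V
E
python3 -c "
from w import *
look('w1')"
```

```text
2.0167 [0.6121 0.0069 0.247 ] 0.00043212669667194525 [0.31 0.16 0.21] [-0.01  0.41  1.66 -0.    1.08  1.62]
[[-0.002 -0.056 -0.998]
 [-0.    -0.998  0.056]
 [-1.     0.     0.002]]
```

View pics/w1.png

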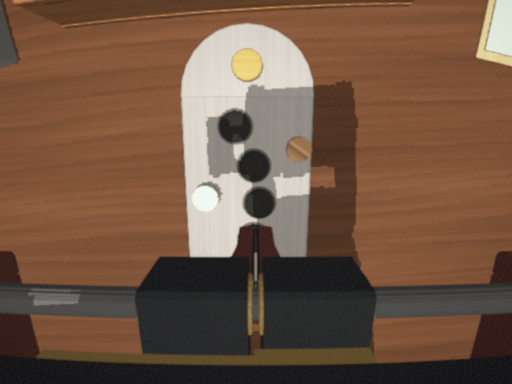

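The wrist view shows the post at (247,64), pads 1–3 at (235,127), (253,165) and (260,203), the cap at (206,197) and the stopper at (299,149). I'll fit the bar pose from this closer view.

```bash
python3 - <<'E'
from plant import imaging
from h import *
z=np.load("w1.npz"); p=z['p'].astype(int); c=imaging.get_calibration("wrist"); V=z['V']; d=z['d']
x0,y0,x1,y1=190,105,300,222
m=np.zeros(p.shape[:2],np.uint8); m[y0:y1,x0:x1]=p[y0:y1,x0:x1].max(2)<50
m=cv2.morphologyEx(m,cv2.MORPH_OPEN,np.ones((3,3),np.uint8))
N,L,S,C=cv2.connectedComponentsWithStats(m)
P=[];B=[]
o=None
for i in range(1,N):
    if S[i,4]<300: continue
    w=plane(c,C[i],0.034,V)[0]; P.append(w[:2]); 
    o,dr=ray(c,C[i],V); k=d[int(C[i][1]),int(C[i][0])]; q=o+dr[0]*k
    print(S[i],C[i].round(1),w.round(4),'depth pt',q.round(4))
hsv=cv2.cvtColor(z['p'],cv2.COLOR_RGB2HSV); m=((hsv[:,:,0]>18)&(hsv[:,:,0]<34)&(hsv[:,:,1]>150)&(hsv[:,:,2]>150)).astype(np.uint8); m[100:]=0;m[:,:200]=0;m[:,300:]=0
N,L,S,C=cv2.connectedComponentsWithStats(m); i=1+np.argmax(S[1:,4]); w=plane(c,C[i],0.038,V)[0]; print('post',S[i],C[i],w)
o,dr=ray(c,C[i],V);print((o+dr[0]*d[int(C[i][1]),int(C[i][0])]).round(4))
P=np.array(P[:3]);P=P[np.argsort(-P[:,0])]
B=np.vstack([PADS[:3],[[0,.155]]]);W=np.vstack([P,w[:2]])
R,t,th=fit2(B,W); print(np.degrees(th),t,((B@R.T+t-W)*1000).round(1).tolist())
for u in [(222,110),(222,85),(270,180),(290,220),(230,180)]:
    o,dr=ray(c,u,V);print('deck',(o+dr[0]*d[u[1],u[0]]).round(4))
print((PADS@R.T+t).round(4))
E
```

```text
[220 115  30  26 470] [234.4 128.4] [0.6696 0.0279 0.034 ] depth pt [0.6698 0.0276 0.0382]
[239 151  30  30 666] [253.8 165.3] [0.6273 0.0088 0.034 ] depth pt [0.6277 0.0087 0.0367]
[251 189  22  29 495] [261.6 202.5] [0.5828 0.0022 0.034 ] depth pt [0.5837 0.0022 0.0374]Traceback (most recent call last):
  File "<stdin>", line 16, in <module>
    return _wrapfunc(a, 'argmax', axis=axis, out=out, **kwds)
    return bound(*args, **kwds)
ValueError: attempt to get argmax of an empty sequence
```

Pad tops read 37–38 mm high in the depth image, as they should. The wrist and top positions agree to a few mm. Now I'll move over pad 1 and part of the way down.

>>> servo_tool:
  fingers: [0,0,0,0,0,0,0,0,0,0]
  xyz:
    - [10,-12,-30]
    - [30,-23.5,-59]
    - [60,-23.5,-59]
    - [90,-23.5,-59]
    - [120,-23.5,-59]
    - [145,-23.5,-59]
    - [162,-23.5,-59]
    - [168,-23.5,-59]
    - [168,-23.5,-59]
    - [168,-23.5,-59]
  rotation:
    - [0,0,0]
    - [0,0,0]
    - [0,0,0]
    - [0,0,0]
    - [0,0,0]
    - [0,0,0]
    - [0,0,0]
    - [0,0,0]
    - [0,0,0]
    - [0,0,0]

```text
time: 2.9
tcp_pos: [0.6733, 0.0265, 0.0804]
tool_rot: [0.707, -0.02, -0.707, -0.02]
contact_force: [0.5, -0.4, 0.6]
width: 0.0006
```

```bash
python3 -c "
from w import *
look('w2')
p,d=imaging.capture('scene'); cv2.imwrite('pics/s2.png',cv2.resize(p[120:300,130:350],None,fx=3.5,fy=3.3)[:,:,::-1])
import time
s=r.state();print(s['contact_force'],s['tcp_pos'])"
```

```text
2.9 [0.6733 0.0265 0.0804] 0.000624167019396833 [ 0.46 -0.38  0.6 ] [ 0.02  0.7   1.6  -0.    0.85  1.65]
[[ 0.    -0.057 -0.998]
 [-0.    -0.998  0.057]
 [-1.    -0.    -0.   ]]
[ 0.47975394 -0.11227527  1.09106893] [0.67413742 0.02693298 0.0814938 ]
```

View pics/w2.png

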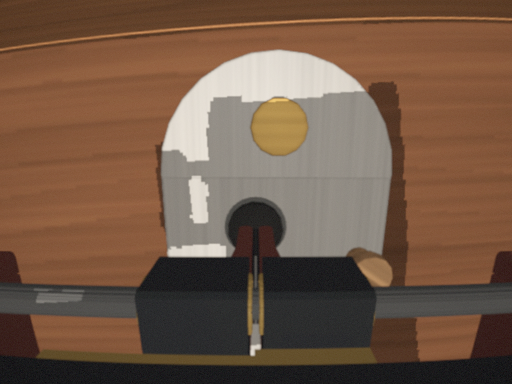

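View pics/s2.png

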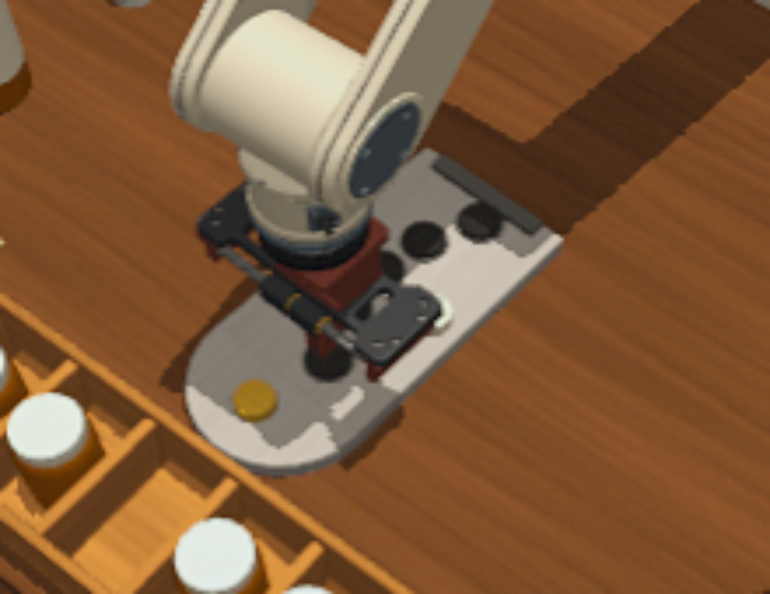

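Wrist view: the post centre is at about (279,127) and pad 1 at about (257,228), right under the fingertips. I'll cast these two rays, then let the arm settle.

```bash
python3 - <<'E'
from plant import imaging
from h import *
z=np.load("w2.npz"); c=imaging.get_calibration("wrist"); V=z['V'];d=z['d']
P=plane(c,(279,127),.038,V)[0]; Q=plane(c,(257,228),.031,V)[0]
print(P,Q); e=P-Q; print(np.degrees(np.arctan2(e[1],e[0])), np.hypot(*e[:2]), 'expect .0662')
for u in [(279,127),(330,140),(230,150),(257,210)]:
    o,dr=ray(c,u,V);print((o+dr[0]*d[u[1],u[0]]).round(4))
E
```

```text
[0.73587509 0.01064506 0.038     ] [0.67344564 0.0266392  0.031     ]
-14.369845875214924 0.06444570500641976 expect .0662
[0.7358 0.0106 0.0368]
[ 0.7257 -0.0219  0.0229]
[0.723  0.0407 0.0223]
[0.6859 0.0259 0.0326]
```

>>> servo_tool:
  fingers: [0]
  xyz:
    - [0,0,0]
  rotation:
    - [0,0,0]

```text
time: 3.08
tcp_pos: [0.6741, 0.0272, 0.0814]
tool_rot: [0.708, -0.02, -0.706, -0.02]
contact_force: [0.2, 0.7, -0.5]
width: 0.0006
```

>>> servo_tool:
  fingers: [0]
  xyz:
    - [0,0,0]
  rotation:
    - [0,0,0]

```text
time: 3.17
tcp_pos: [0.6739, 0.0274, 0.0811]
tool_rot: [0.708, -0.02, -0.706, -0.02]
contact_force: [-0.6, 0.4, 0.2]
width: 0.0002
```

>>> servo_tool:
  fingers: [0]
  xyz:
    - [0,0,0]
  rotation:
    - [0,0,0]

```text
time: 3.25
tcp_pos: [0.6736, 0.0275, 0.0806]
tool_rot: [0.707, -0.02, -0.706, -0.02]
contact_force: [-1.2, 0.1, 0.7]
width: 0.0005
```

>>> servo_tool:
  fingers: [0]
  xyz:
    - [0,0,0]
  rotation:
    - [0,0,0]

```text
time: 3.33
tcp_pos: [0.6734, 0.0275, 0.0802]
tool_rot: [0.707, -0.02, -0.707, -0.02]
contact_force: [0.5, -0.3, -0.6]
width: 0.0008
```

>>> servo_tool:
  fingers: [0,0,0,0,0,0,0,0]
  xyz:
    - [4,0,0]
    - [9,0,0]
    - [13,0,0]
    - [16,0,0]
    - [18,0,0]
    - [20,0,0]
    - [21,0,0]
    - [21,0,0]
  rotation:
    - [0,0,0]
    - [0,0,0]
    - [0,0,0]
    - [0,0,0]
    - [0,0,0]
    - [0,0,0]
    - [0,0,0]
    - [0,0,0]

```text
time: 4.0
tcp_pos: [0.6728, 0.0274, 0.0584]
tool_rot: [-0.707, 0.02, 0.707, 0.02]
contact_force: [-1.5, -0.1, 1.2]
width: -0.0
```

```bash
python3 -c "
from w import *
F=[];Z=[]
look('w3')
for i in range(8):
    s=r.state();F.append(s['contact_force']);Z.append(s['tcp_pos']); p,d=imaging.capture('scene' if i<7 else 'top')
    if i==0: cv2.imwrite('pics/s3.png',cv2.resize(p[120:300,130:350],None,fx=3.5,fy=3.3)[:,:,::-1])
print(np.array(F).round(2),np.mean(F,0)); print(np.array(Z).round(4))"
```

```text
4.0 [0.6728 0.0274 0.0584] -1.5695019324498414e-05 [-1.53 -0.07  1.16] [0.02 0.73 1.6  0.   0.81 1.65]
[[-0.001 -0.056 -0.998]
 [ 0.    -0.998  0.056]
 [-1.     0.     0.001]]
[[-1.93 -0.08  1.79]
 [-1.36  0.47  1.52]
 [-0.78  0.43  1.22]
 [-0.82  0.74  1.41]
 [-1.39 -0.62  1.51]
 [-1.63  0.03  1.79]
 [-1.8  -0.17  2.34]
 [-1.89 -0.83  1.74]] [-1.45041999 -0.00466875  1.66440462]
[[0.673  0.0274 0.0586]
 [0.6731 0.0274 0.0588]
 [0.6732 0.0274 0.0588]
 [0.6732 0.0274 0.0589]
 [0.6732 0.0274 0.0589]
 [0.6732 0.0274 0.0589]
 [0.6732 0.0274 0.0589]
 [0.6732 0.0274 0.0588]]
```

View pics/w3.png

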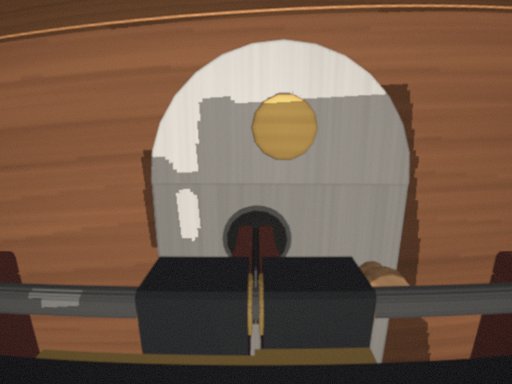

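View pics/s3.png

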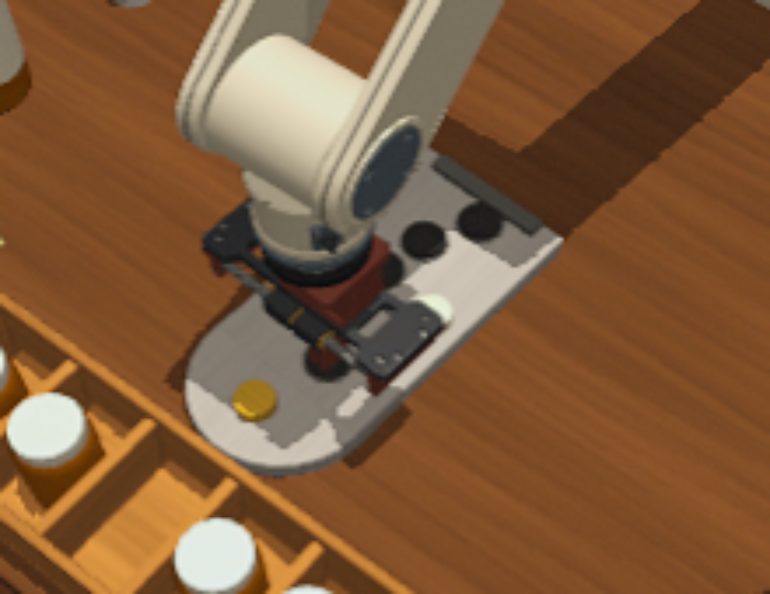

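The mean force of about 1.7 N puts pad 1 some 3–4 mm down, in line with the TCP height. I'll go 1.5 mm deeper for margin and check.

>>> servo_tool:
  fingers: [0,0,0]
  xyz:
    - [1,0,0]
    - [1.5,0,0]
    - [1.5,0,0]
  rotation:
    - [0,0,0]
    - [0,0,0]
    - [0,0,0]

```text
time: 4.7
tcp_pos: [0.6732, 0.0274, 0.0571]
tool_rot: [0.707, -0.02, -0.707, -0.02]
contact_force: [-0.7, 0.0, 1.8]
width: 0.0001
```

```bash
cat > f.py <<'E'
from w import *
F=[];Z=[]
for i in range(10):
    s=r.state();F.append(s['contact_force']);Z.append(s['tcp_pos']); imaging.capture('scene')
print(s['time'],np.mean(F,0).round(2),np.std(F,0).round(2),np.mean(Z,0).round(4)); print(np.array(Z)[:,2].round(4))
E
python3 f.py
```

```text
5.15 [-0.72  0.    2.23] [0.28 0.7  0.42] [0.6732 0.0274 0.0572]
[0.0571 0.0572 0.0572 0.0572 0.0572 0.0572 0.0572 0.0572 0.0572 0.0572]
```

Force (2.2 N → 5.7 mm) and height (→ 5.8 mm) agree. Now I'll slide to pad 2.

>>> servo_tool:
  fingers: [0,0,0,0,0,0,0,0,0,0]
  xyz:
    - [-0.5,2.2,5]
    - [-0.5,4.4,10]
    - [-0.5,6.6,15]
    - [-0.5,8.8,20]
    - [-0.5,11,25]
    - [-0.5,13.2,30]
    - [-0.5,15.4,35]
    - [-0.5,17.6,40]
    - [-0.5,19.8,45]
    - [-0.5,19.8,45]
  rotation:
    - [0,0,0]
    - [0,0,0]
    - [0,0,0]
    - [0,0,0]
    - [0,0,0]
    - [0,0,0]
    - [0,0,0]
    - [0,0,0]
    - [0,0,0]
    - [0,0,0]

```text
time: 6.03
tcp_pos: [0.6257, 0.0097, 0.0575]
tool_rot: [-0.706, 0.02, 0.707, 0.02]
contact_force: [-0.8, -0.2, 1.3]
width: 0.0006
```

```bash
python3 f.py; python3 -c "
from w import *
look('w4')"
```

```text
6.4833 [-1.19 -0.37  1.87] [0.34 0.41 0.45] [0.6265 0.01   0.0575]
[0.0575 0.0575 0.0574 0.0574 0.0574 0.0574 0.0574 0.0575 0.0575 0.0575]
6.5333 [0.627  0.0102 0.0575] 0.0004119142855902643 [-0.91 -0.01  2.2 ] [-0.    0.68  1.71  0.    0.75  1.62]
[[-0.    -0.056 -0.998]
 [ 0.    -0.998  0.056]
 [-1.     0.     0.   ]]
```

View pics/w4.png

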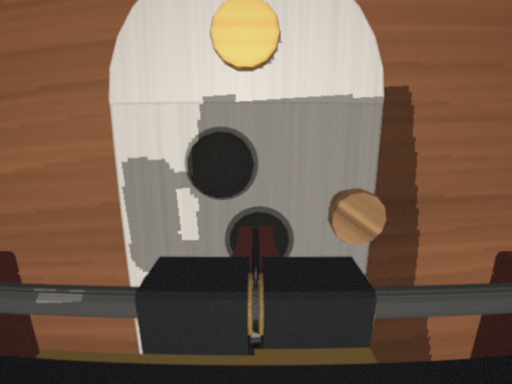

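Pad 1 is up again at (221,162). Pad 2, at (260,240), is under the tips and pressed (1.9 N). On to pad 3.

>>> servo_tool:
  fingers: [0,0,0,0,0,0,0,0,0,0]
  xyz:
    - [0,1,5]
    - [0,2,10]
    - [0,3,15]
    - [0,4,20]
    - [0,5,25]
    - [0,6,30]
    - [0,7,35]
    - [0,7.5,40]
    - [0,8,45]
    - [0,8,45]
  rotation:
    - [0,0,0]
    - [0,0,0]
    - [0,0,0]
    - [0,0,0]
    - [0,0,0]
    - [0,0,0]
    - [0,0,0]
    - [0,0,0]
    - [0,0,0]
    - [0,0,0]

```text
time: 7.42
tcp_pos: [0.5802, 0.0046, 0.0575]
tool_rot: [-0.706, 0.02, 0.707, 0.02]
contact_force: [-1.5, -0.7, 1.5]
width: 0.0004
```

```bash
python3 f.py; python3 -c "
from w import *
look('w5')"
```

```text
7.8667 [-1.53 -0.13  1.92] [0.37 0.41 0.6 ] [0.581  0.0047 0.0575]
[0.0575 0.0575 0.0574 0.0574 0.0574 0.0574 0.0574 0.0575 0.0575 0.0575]
7.9167 [0.5816 0.0047 0.0576] 0.00023552848617536398 [-0.97 -0.83  1.56] [-0.01  0.63  1.82  0.    0.69  1.61]
[[-0.    -0.056 -0.998]
 [ 0.    -0.998  0.056]
 [-1.    -0.     0.   ]]
```

View pics/w5.png

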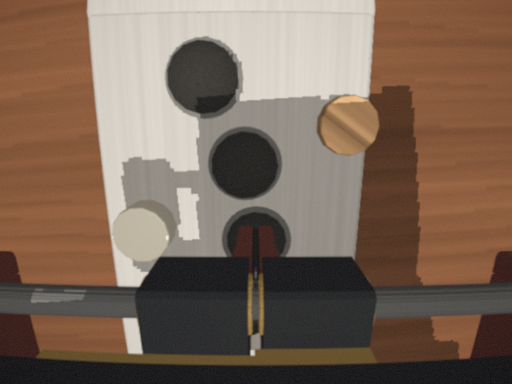

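Pads 1 and 2 are up, pad 3 at (256,240) is under the tips (1.9 N), and the cap and stopper haven't moved. On to pad 4.

>>> servo_tool:
  fingers: [0,0,0,0,0,0,0,0,0,0]
  xyz:
    - [0,-0.5,5]
    - [0,-1,10]
    - [0,-2,15]
    - [0,-3,20]
    - [0,-4,25]
    - [0,-5,30]
    - [0,-6,35]
    - [0,-6.5,40]
    - [0,-6.5,45]
    - [0,-6.5,45]
  rotation:
    - [0,0,0]
    - [0,0,0]
    - [0,0,0]
    - [0,0,0]
    - [0,0,0]
    - [0,0,0]
    - [0,0,0]
    - [0,0,0]
    - [0,0,0]
    - [0,0,0]

```text
time: 8.8
tcp_pos: [0.5356, 0.0138, 0.0575]
tool_rot: [-0.706, 0.02, 0.707, 0.02]
contact_force: [-1.4, 0.9, 2.2]
width: 0.0005
```

```bash
python3 f.py; python3 -c "
from w import *
look('w6')"
```

```text
9.25 [-1.47  0.21  1.91] [0.5  0.42 0.36] [0.5364 0.0137 0.0575]
[0.0575 0.0575 0.0574 0.0574 0.0574 0.0574 0.0574 0.0575 0.0575 0.0575]
9.3 [0.5371 0.0136 0.0576] 0.0005070303239325086 [-1.13 -0.38  2.1 ] [ 0.    0.59  1.92 -0.    0.63  1.63]
[[-0.    -0.056 -0.998]
 [-0.    -0.998  0.056]
 [-1.     0.     0.   ]]
```

View pics/w6.png

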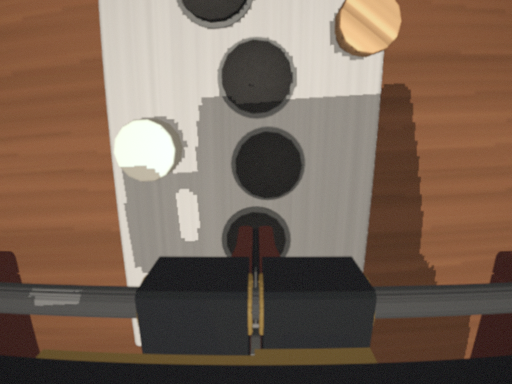

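Pad 4 at (256,240) is pressed (1.9 N) and pads 1–3 are up. For pad 5 I'll stop 4 mm short of its centre, to stay clear of the cross bar.

>>> servo_tool:
  fingers: [0,0,0,0,0,0,0,0,0,0]
  xyz:
    - [0,-2.2,5]
    - [0,-4.4,10]
    - [0,-6.6,15]
    - [0,-8.8,20]
    - [0,-11,25]
    - [0,-13.2,30]
    - [0,-15.5,35]
    - [0,-18,39]
    - [0,-19.5,41]
    - [0,-19.5,41]
  rotation:
    - [0,0,0]
    - [0,0,0]
    - [0,0,0]
    - [0,0,0]
    - [0,0,0]
    - [0,0,0]
    - [0,0,0]
    - [0,0,0]
    - [0,0,0]
    - [0,0,0]

```text
time: 10.18
tcp_pos: [0.4964, 0.0358, 0.0576]
tool_rot: [-0.706, 0.02, 0.707, 0.02]
contact_force: [-0.4, 0.7, 1.9]
width: 0.0005
```

```bash
python3 f.py; python3 -c "
from w import *
look('w7')"
```

```text
10.6333 [-0.99  0.74  2.  ] [0.65 0.24 0.41] [0.4968 0.0355 0.0575]
[0.0576 0.0576 0.0575 0.0575 0.0575 0.0575 0.0575 0.0575 0.0575 0.0576]
10.6833 [0.4972 0.0354 0.0576] 0.0005279400685514634 [-1.4   0.05  1.55] [ 0.05  0.56  2.   -0.    0.58  1.67]
[[-0.    -0.056 -0.998]
 [-0.    -0.998  0.056]
 [-1.     0.     0.   ]]
```

View pics/w7.png

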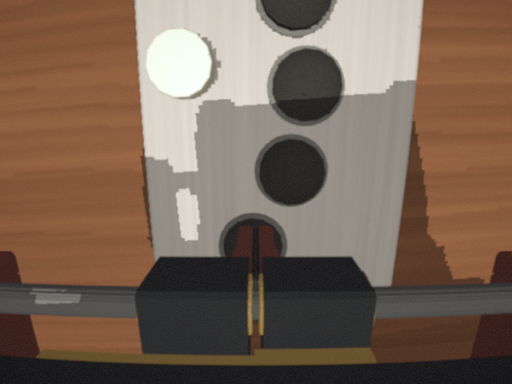

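Pad 5 at (253,245) is pressed (2.0 N, about 5 mm). Now I'll lift straight off.

>>> servo_tool:
  fingers: [0,0,0,0,0,0,0,0,0,0]
  xyz:
    - [-5,0,0]
    - [-15,0,0]
    - [-35,0,0]
    - [-60,0,0]
    - [-85,0,0]
    - [-110,0,0]
    - [-135,0,0]
    - [-155,0,0]
    - [-160,0,0]
    - [-160,0,0]
  rotation:
    - [0,0,0]
    - [0,0,0]
    - [0,0,0]
    - [0,0,0]
    - [0,0,0]
    - [0,0,0]
    - [0,0,0]
    - [0,0,0]
    - [0,0,0]
    - [0,0,0]

```text
time: 11.57
tcp_pos: [0.4984, 0.0354, 0.2197]
tool_rot: [0.708, -0.02, -0.705, -0.02]
contact_force: [1.2, 0.1, -0.9]
width: 0.0002
```

>>> servo_tool:
  fingers: [0,0,0,0,0,0,0]
  xyz:
    - [0,0,25]
    - [0,0,50]
    - [0,0,75]
    - [0,0,95]
    - [0,0,100]
    - [0,0,100]
    - [0,0,100]
  rotation:
    - [0,0,0]
    - [0,0,0]
    - [0,0,0]
    - [0,0,0]
    - [0,0,0]
    - [0,0,0]
    - [0,0,0]

```text
time: 12.15
tcp_pos: [0.3983, 0.041, 0.2175]
tool_rot: [0.707, -0.02, -0.707, -0.02]
contact_force: [-0.4, 0.3, 0.9]
width: 0.0007
```

```bash
python3 f.py; python3 -c "
from w import *
look('w8')
c=imaging.get_calibration('scene')
p,d=imaging.capture('scene'); cv2.imwrite('pics/s8.png',p[:,:,::-1])
for u in [(266.8,186.7),(250.6,192.7),(238.2,201.5),(228.9,213.3),(223.3,228.7)]:
    o,dr=ray(c,u); print((o+dr[0]*d[round(u[1]),round(u[0])])[:3].round(4), (o+dr[0]*np.load('scene0.npz')['d'][round(u[1]),round(u[0])]).round(4))"
```

```text
12.6 [-0.14 -0.05  0.13] [0.48 0.43 0.47] [0.3983 0.041  0.2176]
[0.2175 0.2176 0.2177 0.2176 0.2176 0.2176 0.2176 0.2176 0.2176 0.2176]
12.65 [0.3976 0.041  0.2176] 0.0007628562146883208 [ 0.95 -0.25  0.76] [0.07 0.13 2.13 0.   0.88 1.7 ]
[[-0.    -0.056 -0.998]
 [ 0.    -0.998  0.056]
 [-1.    -0.     0.   ]]
[0.499  0.0424 0.0382] [0.4974 0.0413 0.0353]
[0.5437 0.0191 0.0385] [0.5443 0.0195 0.0397]
[0.5877 0.0101 0.0383] [0.5863 0.0089 0.0354]
[0.6322 0.0136 0.0373] [0.6316 0.0131 0.036 ]
[0.677  0.0315 0.0355] [0.6766 0.0312 0.0347]
```

View pics/s8.png

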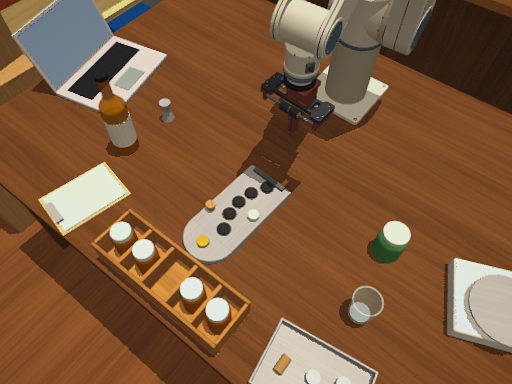

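View pics/w8.png

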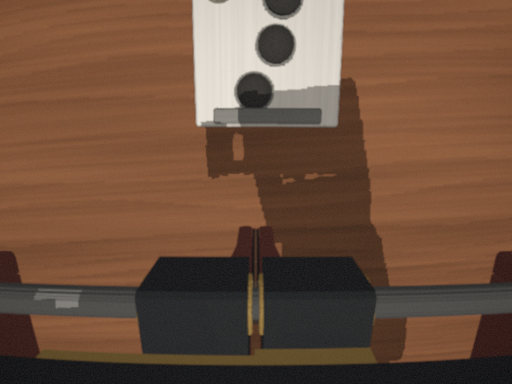

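The hand is clear of everything. In the scene view all five pads, from (223,229) to (267,187), are back at their starting height. The cap (253,215), stopper (210,205) and the other things are where they were at the start.

```bash
python3 -c "
from plant import ticket
print(ticket.sign_off())"
```

```text
the job is handed in; nothing more can be done
None
```

I ran the closed fingertips along the curved row from the post end to the square end, pressed each of the five pads in turn, then lifted the hand clear and handed the job in at about 13 s. The sign-off reported no verdict.

- **Pad travel:** mean vertical force on the pads was 1.9–2.2 N, which means about 4.5–5.7 mm of travel. The hand's height suggested slightly more, 5.4–5.8 mm. Both are above the 2 mm needed and short of the 9 mm limit. The force readings scatter by about 0.5 N, so each depth is good to roughly 1–2 mm.
- **Pads up again:** after the lift, depth readings at the five pads were 35–38 mm, no lower than before except pad 4, which read 1.2 mm lower. Readings there scatter by 1–3 mm, so they can't confirm the 1 mm limit by themselves. The pictures show all the pads standing.
- **Other things:** by eye, the cap, stopper, jar, tumbler, jigger and bottle look unmoved in the last scene picture. The force on the hand was back to about 0 N.
- **Disagreement between cameras:** the top and scene cameras placed the bar about 6 mm apart in x and 3.5 mm apart in y. I went by the closer wrist camera, which mostly agreed with the top camera to within about 3 mm.

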